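# Sweep the loose valve parts into the parts pan

## Robot

A 6-joint arm with a two-finger parallel gripper is mounted at the origin on the work surface. World frame = base frame: x ahead of the robot, y to its left, z up, the work surface at z = 0. Lengths are in m, angles in rad, forces in N, time in s.
With the tool pointing down it reaches from about 0.375 to 0.975 m from the base axis. Payload 3.8 kg.
Tool frame: the origin (TCP) lies midway between the tips of the shut fingers; the grasp point (between the pads) lies 19 mm behind it; z points along the fingers, y is the direction in which the jaws open and shut (so a half turn about z gives the same grasp; the last joint's range is limited). The gripper opens to 85 mm and grips with 20 to 120 N. Pads are 22 mm wide; open, the fingers measure 114 mm over their backs; the gripper's body (76 mm by 85 mm) begins 54 mm behind the grasp point. The pads swing forward as they close: fully open they stand 13 mm farther back than shut.
Start: joints at [1.071, 0.264, 1.604, -0, 1.274, -0.037], TCP at [0.301, 0.604, 0.231] pointing down, gripper open.
Joint ranges: [-2.63, 2.63], [-0.94, 2.18], [0.31, 2.57], [-1.31, 4.45], [0, 2.66], [-2.55, 2.55]. Speed limits (rad/s): [2.57, 2.57, 3.14, 3.14, 3.14, 3.14].

## Interface

Orientations are given as a rotation vector (axis times angle).
In Python, from workcell import readout, read_camera, camera_params, bot gives the robot as it stands.
- The arm moves only by the tool apply_moves, never from a script. Its argument "plan" is a list that holds one entry, the list of rows, each a list of 7 numbers: the shift along the tool's x, y, z each as a share of 1000 mm, from -1 to 1, then the turn, a rotation vector about the tool's x, y, z each as a share of pi rad, from -1 to 1, then the gripper command: -1 is fully open, 1 is shut, values between are in proportion. A call has exactly 8 rows; each row is the pose to reach, as a shift and turn from the pose commanded when the call began, along the tool's axes at that moment, turning the shorter way round; what a row does not reach only later rows make up. A row lasts 1/12 s, in which the tool goes at most 41.7 mm and 7.16 degrees, less where a joint would pass 70% of its speed; a pose out of reach is approached as far as the arm can. A call with a number of a shift or a turn outside -1 to 1 is refused whole. A call with a gripper value outside its range is refused whole. The fingers move at their own pace and stop on an object; "force" is the grip in N (left out, the last holds). Time passes only in rows, so rows that repeat a pose let the fingers close, or fill a call up. It gives the time, the measured TCP pose, the force and the opening at its end, in the units of the state.
- readout.read_state(): the state, without advancing time (a new reading comes with each control period).
- read_camera(name): name is "scene" or "top" or "wrist"; returns the picture (480x640x3 uint8, red, green, blue); there is no depth.
- camera_params(name): a dict with "fovy" (degrees; the focal length in pixels is half the picture's height over the tangent of half this angle, whatever the lens; pixels are square), "cx", "cy" (the principal point, pixels), "rvec" (rotation vector, rad) and "tvec" (3), from world to camera coordinates, as OpenCV has them; the wrist camera has in their place "hand_eye" (4x4, takes a point from camera to tool coordinates, whose origin is the TCP and whose axes are the flange's). Camera axes: x right, y down, z forward; pixel columns grow to the right and rows downward; lengths in m; the calibration is good to about 2 mm. The wrist camera is an equidistant fisheye: a pixel r from the principal point sees the ray r / f radians off the axis. A picture is of the moment at which its call begins: read the wrist's pose just before it. camera_params takes no time and is no camera call.
- bot.finish_job(): hands the job in, once; it reports no verdict.
The state is a dict: "time": time; "q": joint angles; "joint_vel": joint speeds; "joint_torque": joint torques, N m; "tool_pos": TCP position; "tcp_rot": TCP orientation; "wrist_force": force on the tool from outside, world axes, zero at the start; "torque": the same for the moment, N m; "width": opening from 0.0 (shut) to 1.0 (fully open).
Only numpy, scipy, OpenCV 4.12 (cv2) and the standard library are available. Lean on these libraries where they do the work, as an engineer would, in place of code of your own. Each camera call takes 0.05 s, during which the arm holds its last target.

## Task

Clear the bench in front of the vise: with the fingertips, sweep the bronze bonnet nut, the ribbed white nylon spacer and the brass packing gland along the benchtop and over the lip of the open stainless parts pan, until all three lie flat and wholly inside it. Slide them; do not pick them up, tip them over or flick them. Leave the valve body, the handwheel and everything else on the bench where it is.

Things in the scene. Friction and masses are not known exactly. Their poses are not given: they have to be found in the camera images.
- bonnet_nut: bronze hexagon nut with an open bore, lying flat; 46 mm across flats, 53 mm across corners, 22 mm high, bore 29 mm, about 0.15 kg. Origin: centre of its underside; x points at one of the flats, z up. To be swept, like the next two; they slide when pushed from the side, with a friction coefficient of 0.5 to 0.7 and a mass 0.7 to 1.4 times that given.
- nylon_spacer: white nylon ring spacer with four ribs round it, lying flat; 41 mm in diameter, 20 mm high, bore 21 mm, about 0.03 kg. Origin: centre of its underside, z up. To be swept.
- packing_gland: brass packing gland, a flanged bush lying flange down: flange 43 mm in diameter and 13 mm high, above it a sleeve 26 mm in diameter up to 25 mm, about 0.12 kg. Origin: centre of its underside, z up. To be swept.
- parts_pan: low stainless pan like a dustpan, screwed to the bench (cannot move). Origin: on the bench under the middle of its floor; x points in through the open front, y left when looking in. Floor 2 mm thick, x = -75 to +75 mm, 190 mm wide inside. Side walls from x = -75 mm and back wall at x = +75 mm: 3 mm thick, 38 mm high. Two flat screw tabs behind. No cover.
- pan_lip (a point): middle of the front edge of the pan's bevelled lip, at bench height, axes as the pan's: 105 mm in front of the pan's origin. Over the full width of the pan the lip rises gently from the bench here to the 2 mm floor 30 mm further in, so parts pushed against it slide up.
- valve_body: stainless globe valve body with its open neck up, about 92 mm long (its x axis, the pipe axis), 50 mm wide, 64 mm high, 0.8 kg, loose. Origin: centre of its underside. To be left alone.
- handwheel: red plastic five-spoke handwheel lying flat, 85 mm in diameter, rim 13 mm high, hub 19 mm high, 0.07 kg, loose. Origin: centre of its underside. To be left alone.
- bonnet: stainless valve bonnet standing upright on its 52 mm round flange, stem up, 72 mm high, 0.35 kg, loose. Origin: centre of its underside. To be left alone.
- spanner: steel open-ended spanner lying flat along its x axis, 170 mm long, up to 38 mm wide, 8 mm high, 0.18 kg, loose. Origin: under its middle. To be left alone.
- paste_jar: white jar of sealing paste with a blue cap, 56 mm in diameter, 60 mm high, 0.16 kg, loose. Origin: centre of its underside. To be left alone.
- vise: cast iron bench vise with worn 80 mm jaws, 112 mm high, fixed on the bench. Origin: on the bench below the front face of its moving jaw, where the screw comes out; x points away from the screw handle. It reaches from x = -30 mm (screw and tommy bar, the bar 126 mm long across) to x = +175 mm and is 130 mm wide. To be left alone.

How it is judged:
By the outcome, as a careful person would: the job done as asked, in the order asked, and still so for the second after the job is handed in, with the robot touching nothing.
It also fails if it takes over 70 s, if anything falls off the work surface, if the arm or the gripper's body presses on something with over 40 N, if the wrist force passes 120 N, or if a joint passes its speed limit or range.

## Working session

There is one attempt and no reset: what is moved stays moved. The work goes in short steps, Python scripts to look and compute and a tool call to move; the robot and the scene stay as the last step left them, time stands still between calls to the robot, and variables do not carry over. Pictures are saved under pics/ and viewed, and the job is handed in when it is done.

Besides the shell and the picture viewer there is one more tool, called after "Emit:" as name(argument=value, ...) on one line, values as JSON. apply_moves: Moves the arm, as the interface text tells. Shift numbers are shares of 1000 mm and turn numbers shares of pi rad, none past 1 either way. Its arguments: {"type":"object","properties":{"plan":{"type":"array","items":{"type":"array","items":{"type":"array","items":{"type":"number","minimum":-1,"maximum":1}}}},"force":{"type":"number"}},"required":["plan"]}

```bash
ls; mkdir -p pics; python3 - <<'E'
from workcell import readout, read_camera, camera_params, bot
import cv2
s=readout.read_state();print(s)
for n in ["top","scene"]:
    print(n,camera_params(n)); cv2.imwrite(f"pics/{n}0.png",read_camera(n)[:,:,::-1])
print(camera_params("wrist"))
E
```

```text
pics
{'time': 0.0, 'q': array([ 1.07112478e+00,  2.64756241e-01,  1.60540408e+00, -7.66630048e-06,
        1.27369834e+00, -3.69467563e-02]), 'joint_vel': array([ 2.50199903e-05,  2.79605593e-03,  7.01720032e-05, -6.02588117e-04,
        1.74009611e-04,  1.29482074e-03]), 'joint_torque': array([-1.30141139e-03, -5.15099502e+01, -3.67322302e+01, -2.02826927e-04,
        1.27204557e-02, -1.03076442e-05]), 'tool_pos': array([0.3009864 , 0.60334537, 0.22994371]), 'tcp_rot': array([-0.72023923, -3.05730574,  0.00343448]), 'wrist_force': array([ 0.69337647,  0.23620534, -0.3249308 ]), 'torque': array([ 0.01475687, -0.00424398,  0.03591859]), 'width': 0.9986249758002914}
top {'fovy': 44.22833371958593, 'cx': 326.20059121745186, 'cy': 229.07950063087836, 'rvec': array([ 2.19105209, -2.18164041,  0.07608813]), 'tvec': array([-0.05781436,  0.5632543 ,  1.01655198])}
scene {'fovy': 56.500569373227485, 'cx': 315.8660991001447, 'cy': 238.52552843713846, 'rvec': array([ 2.39835405,  0.5370588 , -0.20000689]), 'tvec': array([-0.49941563, -0.19683175,  1.04044681])}
{'fovy': 65.70646984690485, 'cx': 317.738371996536, 'cy': 237.7456400791865, 'hand_eye': array([[ 3.14161855e-04, -9.59626334e-01, -2.81277798e-01,
         7.21575372e-02],
       [ 9.99999636e-01,  7.84296575e-05,  8.49333211e-04,
         1.05855691e-03],
       [-7.92981995e-04, -2.81277963e-01,  9.59626010e-01,
        -1.42231200e-01],
       [ 0.00000000e+00,  0.00000000e+00,  0.00000000e+00,
         1.00000000e+00]])}
```

View pics/top0.png

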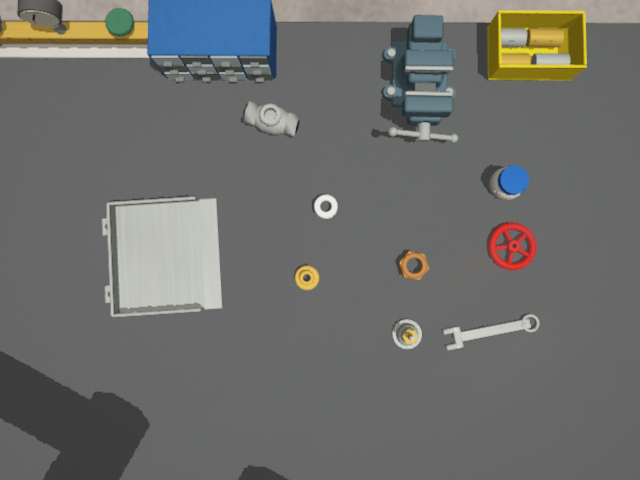

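View pics/scene0.png

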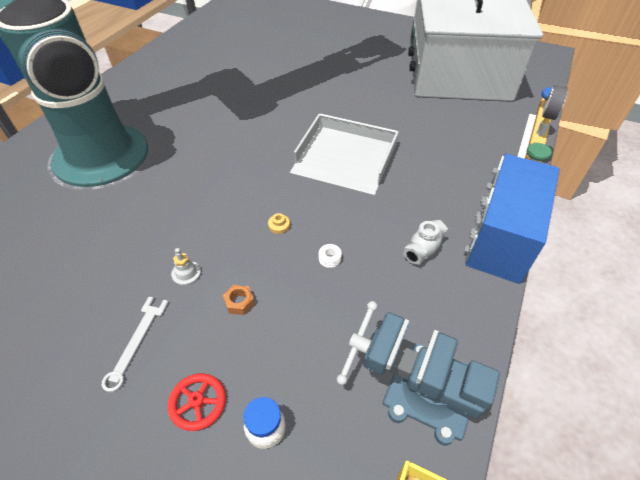

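The top view shows the pan on the left with its lip at about column 218, the gland at (307,278), the spacer at (326,206) and the nut at (413,265). The bonnet is at (407,334) and the valve body at (271,118). Next I turn these into positions.

```bash
cat > h.py <<'E'
import numpy as np,cv2
from workcell import readout, read_camera, camera_params, bot
def ray(n,u,v,z):
    p=camera_params(n);f=240/np.tan(np.radians(p['fovy'])/2)
    R=cv2.Rodrigues(p['rvec'])[0];t=p['tvec']
    d=R.T@np.array([(u-p['cx'])/f,(v-p['cy'])/f,1]);c=-R.T@t
    return (c+d*(z-c[2])/d[2])
def proj(n,P):
    p=camera_params(n);f=240/np.tan(np.radians(p['fovy'])/2)
    q=cv2.Rodrigues(p['rvec'])[0]@np.array(P)+p['tvec'];return np.array([p['cx']+f*q[0]/q[2],p['cy']+f*q[1]/q[2]])
E
python3 - <<'E'
from h import *
np.set_printoptions(precision=4,suppress=True)
for n,pts in {"top":dict(nut=(413.5,265,.022),spacer=(325.5,206.5,.02),gland=(307,278,.013),glandtop=(307,278,.025),bonnet=(407,334,.01),valve=(271,118,.06),lipA=(216,199,0),lipB=(221,308,0),wallAfront=(196,199,.038),wallAback=(108,204,.038),wallBback=(112,316,.038),wallBf=(200,312,.038),spL=(444,330,.008),bar=(393,131,.05),wheel=(513,246,.013),jar=(513,181,.06)),
 "scene":dict(nut=(239,298,.022),spacer=(330,254,.02),gland=(279,222,.013),glandtop=(279,218,.025),lipA=(377,188,0),lipB=(292,174,0))}.items():
    for k,(u,v,z) in pts.items(): print(n,k,ray(n,u,v,z))
# blobs
im=cv2.imread('pics/top0.png');hsv=cv2.cvtColor(im,cv2.COLOR_BGR2HSV)
for nm,(x0,y0,x1,y1),z in [('nut',(390,245,440,285),.011),('spacer',(305,190,345,225),.01),('gland',(288,260,325,297),.007)]:
    s=hsv[y0:y1,x0:x1]; m=(s[:,:,2]>95).astype('uint8')
    c=max(cv2.findContours(m,0,1)[0],key=cv2.contourArea)
    h=cv2.convexHull(c);(cx,cy),r=cv2.minEnclosingCircle(h);print(nm,cx+x0,cy+y0,r,ray('top',cx+x0,cy+y0,z)); print(cv2.minAreaRect(h))
    print(cv2.approxPolyDP(h,2.,True)[:,0].tolist())
cv2.imwrite('pics/z0.png',cv2.resize(im[180:360,90:450],None,fx=2.2,fy=2.2,interpolation=2))
E
```

```text
top nut [ 0.5012 -0.2078  0.022 ]
top spacer [ 0.6032 -0.054   0.02  ]
top gland [ 0.4777 -0.0221  0.013 ]
top glandtop [ 0.4779 -0.0224  0.025 ]
top bonnet [ 0.3808 -0.1975  0.01  ]
top valve [0.7504 0.0397 0.06  ]
top lipA [0.6181 0.1425 0.    ]
top lipB [0.424  0.1303 0.    ]
top wallAfront [0.6134 0.1699 0.038 ]
top wallAback [0.604  0.3218 0.038 ]
top wallBback [0.4121 0.3092 0.038 ]
top wallBf [0.4195 0.1593 0.038 ]
top spL [ 0.3878 -0.2627  0.008 ]
top bar [ 0.7312 -0.1697  0.05  ]
top wheel [ 0.5355 -0.3847  0.013 ]
top jar [ 0.6438 -0.3717  0.06  ]
scene nut [ 0.5074 -0.2108  0.022 ]
scene spacer [ 0.6084 -0.0569  0.02  ]
scene gland [ 0.4821 -0.0217  0.013 ]
scene glandtop [ 0.4829 -0.0215  0.025 ]
scene lipA [0.6205 0.1649 0.    ]
scene lipB [0.4337 0.1269 0.    ]
nut 414.5 264.5 31.31303596496582 [ 0.5022 -0.2112  0.011 ]
((24.5, 19.5), (39.0, 49.0), 90.0)
[[49, 0], [49, 39], [0, 39], [0, 0]]
spacer 324.5 207.0 25.869966506958008 [ 0.6034 -0.0522  0.01  ]
((19.5, 17.0), (34.0, 39.0), 90.0)
[[39, 0], [39, 34], [0, 34], [0, 0]]
gland 306.0 278.0 25.455944061279297 [ 0.4776 -0.0201  0.007 ]
((18.0, 18.0), (36.0, 36.0), 90.0)
[[36, 0], [36, 36], [0, 36], [0, 0]]
```

View pics/z0.png

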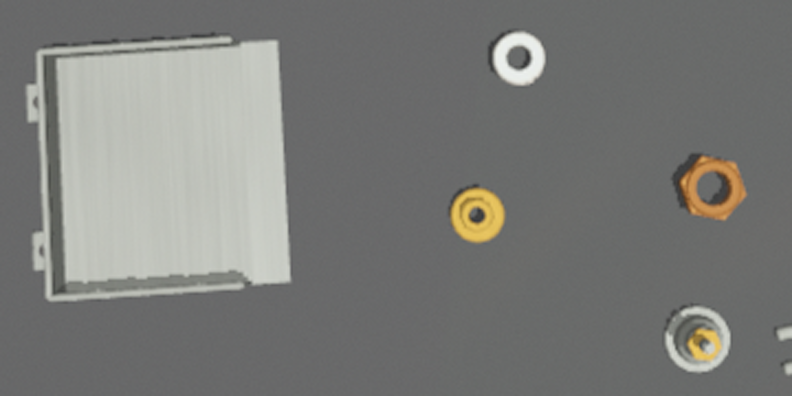

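```bash
cat >> h.py <<'E'
from scipy.spatial.transform import Rotation as Ro
np.set_printoptions(precision=4,suppress=True)
ps=np.array([.1941,.0122]);r=ps/np.linalg.norm(ps);e=np.array([-r[1],r[0]]);O=np.array([.5208,.1364])+.105*e
def pan(x,y): d=np.array([x,y])-O; return d@e,d@r
def world(d,w): return O+d*e+w*r
def go(d,w,z,yaw=0):
    """yaw deg: push direction rotated towards +w"""
    s=readout.read_state();p=s['tool_pos'];R=Ro.from_rotvec(s['tcp_rot'])
    a=np.radians(yaw);x=np.cos(a)*e+np.sin(a)*r;X=np.array([*x,0]);Z=np.array([0,0,-1.]);Y=np.cross(Z,X)
    Rt=Ro.from_matrix(np.c_[X,Y,Z]);t=np.array([*world(d,w),z])
    print('target',t,'shift',R.inv().apply(t-p),'turn/pi',(R.inv()*Rt).as_rotvec()/np.pi)
def st():
    s=readout.read_state();p=s['tool_pos'];print('t',s['time'],'tcp',p,'pan',pan(*p[:2]),'F',s['wrist_force'],'w',s['width'])
E
python3 -c "
from h import *
print(O,e,[pan(*p) for p in [(.503,-.209),(.604,-.053),(.479,-.021)]])
st();go(-.307,-.052,.1)"
```

```text
[0.5142 0.2412] [-0.0627  0.998 ] [(np.float64(-0.4486031363739332), np.float64(-0.039432025994060926)), (np.float64(-0.2992461482609822), np.float64(0.07115499902166061)), (np.float64(-0.25946787098179674), np.float64(-0.051591441483554205))]
t 0.1 tcp [0.301  0.6034 0.2301] pan (np.float64(0.3749065876177571), np.float64(-0.19004627197081675)) F [-0.0086 -0.5208 -0.3938] w 1.0030926737289392
target [ 0.4816 -0.0685  0.1   ] shift [-0.4615 -0.5204  0.1311] turn/pi [-0.0006  0.0003  0.3327]
```

Emit:
apply_moves(plan=[[[-0.05, -0.06, 0, 0, 0, 0.04, 0.5], [-0.09, -0.1, 0, 0, 0, 0.08, 0.5], [-0.12, -0.135, 0, 0, 0, 0.12, 0.5], [-0.15, -0.17, 0, 0, 0, 0.16, 0.5], [-0.18, -0.205, 0, 0, 0, 0.2, 0.5], [-0.21, -0.24, 0, 0, 0, 0.24, 0.5], [-0.23, -0.26, 0, 0, 0, 0.28, 0.5], [-0.24, -0.27, 0, 0, 0, 0.333, 0.5]]], force=20)

```text
time: 0.77
tool_pos: [0.3874, 0.28, 0.2308]
tcp_rot: [-2.105, -2.332, 0.001]
wrist_force: [1.1, -0.5, 0.5]
width: 0.253
```

```bash
python3 -c "
from h import *
st();go(-.307,-.052,.1)"
```

```text
t 0.7667 tcp [0.3874 0.28   0.2308] pan (np.float64(0.04671598558113837), np.float64(-0.1241157146289651)) F [ 1.0703 -0.4957  0.5017] w 0.2530074535897631
target [ 0.4816 -0.0685  0.1   ] shift [-0.3563  0.0581  0.1309] turn/pi [-0.0001  0.0001  0.0126]
```

Emit:
apply_moves(plan=[[[-0.04, 0.007, 0, 0, 0, 0.0126, 0.5], [-0.08, 0.014, 0, 0, 0, 0.0126, 0.5], [-0.12, 0.02, 0, 0, 0, 0.0126, 0.5], [-0.16, 0.027, 0, 0, 0, 0.0126, 0.5], [-0.2, 0.034, 0.01, 0, 0, 0.0126, 0.5], [-0.24, 0.04, 0.02, 0, 0, 0.0126, 0.5], [-0.275, 0.046, 0.03, 0, 0, 0.0126, 0.5], [-0.305, 0.052, 0.04, 0, 0, 0.0126, 0.5]]])

```text
time: 1.43
tool_pos: [0.4722, -0.018, 0.1907]
tcp_rot: [2.145, 2.295, -0.0]
wrist_force: [0.9, 0.5, -0.5]
width: 0.248
```

```bash
python3 -c "
from h import *
st();go(-.307,-.052,.07)"
```

```text
t 1.4333 tcp [ 0.4722 -0.018   0.1907] pan (np.float64(-0.25608632758554), np.float64(-0.05816961118061882)) F [ 0.9427  0.508  -0.497 ] w 0.2483851863995995
target [ 0.4816 -0.0685  0.07  ] shift [-0.0509  0.0059  0.1207] turn/pi [0.     0.0001 0.0014]
```

Emit:
apply_moves(plan=[[[-0.025, 0.006, 0.01, 0, 0, 0.0014, 0.5], [-0.051, 0.006, 0.03, 0, 0, 0.0014, 0.5], [-0.051, 0.006, 0.06, 0, 0, 0.0014, 0.5], [-0.051, 0.006, 0.09, 0, 0, 0.0014, 0.5], [-0.051, 0.006, 0.11, 0, 0, 0.0014, 0.5], [-0.051, 0.006, 0.121, 0, 0, 0.0014, 0.5], [-0.051, 0.006, 0.121, 0, 0, 0.0014, 0.5], [-0.051, 0.006, 0.121, 0, 0, 0.0014, 0.5]]])

```text
time: 2.1
tool_pos: [0.4816, -0.0658, 0.0701]
tcp_rot: [-2.148, -2.291, 0.001]
wrist_force: [0.8, 0.4, -0.8]
width: 0.246
```

```bash
python3 -c "
from h import *
st();go(-.307,-.052,.006)
cv2.imwrite('pics/w1.png',read_camera('wrist')[:,:,::-1])"
```

```text
t 2.1 tcp [ 0.4816 -0.0658  0.0701] pan (np.float64(-0.30439196792003015), np.float64(-0.05180842130401085)) F [ 0.8087  0.3862 -0.8482] w 0.24608650915809666
target [ 0.4816 -0.0685  0.006 ] shift [-0.0026 -0.0001  0.0641] turn/pi [-0.0003 -0.0001  0.0005]
```

View pics/w1.png

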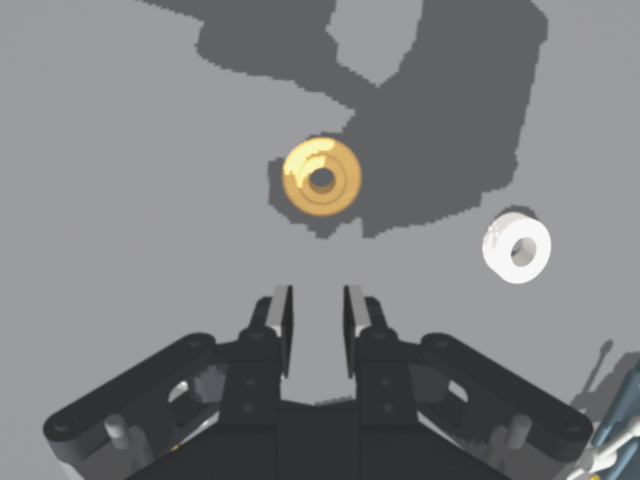

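The wrist view shows the gland at (322,178), centred ahead of the finger gap at column 318. The spacer is well off to the right at (517,248). Lowering now.

Emit:
apply_moves(plan=[[[-0.003, 0.001, 0.02, 0, 0, 0, 0.5], [-0.003, 0.001, 0.04, 0, 0, 0, 0.5], [-0.003, 0.001, 0.052, 0, 0, 0, 0.5], [-0.003, 0.001, 0.06, 0, 0, 0, 0.5], [-0.003, 0.001, 0.064, 0, 0, 0, 0.5], [0.003, 0.001, 0.064, 0, 0, 0, 0.5], [0.009, 0.001, 0.064, 0, 0, 0, 0.5], [0.015, 0.001, 0.064, 0, 0, 0, 0.5]]])

```text
time: 2.82
tool_pos: [0.483, -0.0505, 0.0075]
tcp_rot: [2.148, 2.29, 0.002]
wrist_force: [0.5, 0.1, 0.2]
width: 0.25
```

```bash
python3 -c "
from h import *
st();go(-.025,-.054,.006)
cv2.imwrite('pics/w2.png',read_camera('wrist')[:,:,::-1])"
```

```text
t 2.8167 tcp [ 0.483  -0.0505  0.0075] pan (np.float64(-0.2891318773590989), np.float64(-0.0494969166044929)) F [0.5343 0.0888 0.2161] w 0.24954790860172607
target [0.4619 0.2129 0.006 ] shift [ 0.2641 -0.0042  0.0014] turn/pi [0.0007 0.0001 0.0003]
```

View pics/w2.png

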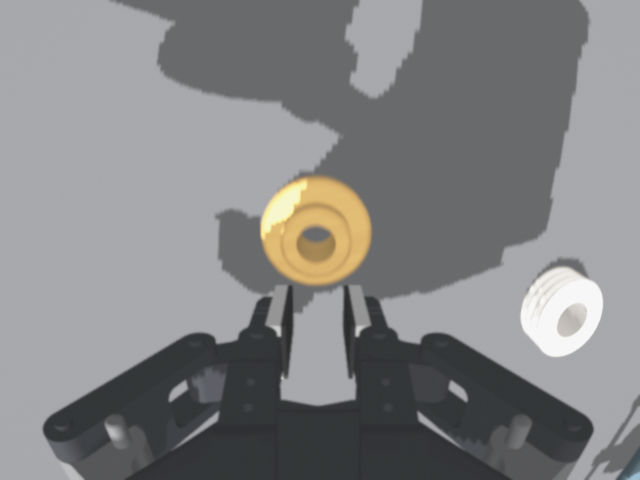

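The gland is centred at (316,231), just ahead of the tips. Starting the push.

Emit:
apply_moves(plan=[[[0.008, 0, 0.001, 0, 0, 0, 0.5], [0.018, 0, 0.001, 0, 0, 0, 0.5], [0.029, -0.001, 0.001, 0, 0, 0, 0.5], [0.04, -0.001, 0.001, 0, 0, 0, 0.5], [0.051, -0.001, 0.001, 0, 0, 0, 0.5], [0.062, -0.001, 0.001, 0, 0, 0, 0.5], [0.073, -0.001, 0.001, 0, 0, 0, 0.5], [0.083, -0.001, 0.001, 0, 0, 0, 0.5]]])

```text
time: 3.53
tool_pos: [0.4754, 0.0331, 0.0053]
tcp_rot: [-2.149, -2.292, 0.0]
wrist_force: [-0.0, -3.0, 3.9]
width: 0.247
```

```bash
python3 -c "
from h import *
st();go(-.018,-.053,.006)
cv2.imwrite('pics/w3.png',read_camera('wrist')[:,:,::-1])"
```

```text
t 3.5333 tcp [0.4754 0.0331 0.0053] pan (np.float64(-0.2052691536803883), np.float64(-0.05179027623393191)) F [-0.0314 -3.008   3.93  ] w 0.24721369098555826
target [0.4624 0.2199 0.006 ] shift [ 0.1873 -0.0009 -0.0007] turn/pi [-0.      0.      0.0005]
```

View pics/w3.png

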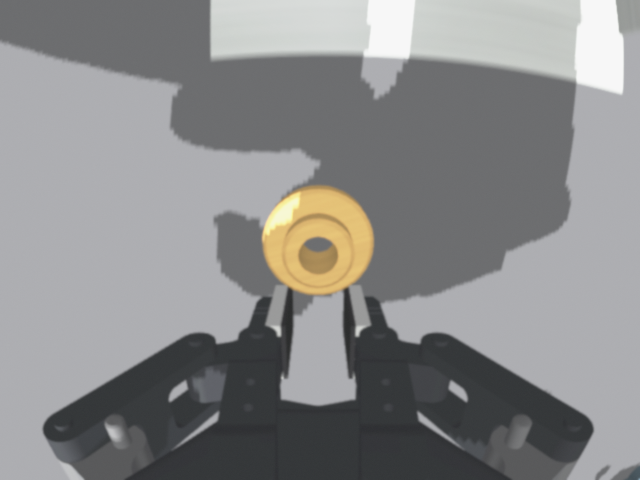

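The gland is moving with the fingers, centred at (318,241), and the pan lip is ahead. I continue with the tips slightly higher for the pan floor.

Emit:
apply_moves(plan=[[[0.01, 0, -0.001, 0, 0, 0, 0.5], [0.021, 0, -0.0015, 0, 0, 0, 0.5], [0.032, 0, -0.002, 0, 0, 0, 0.5], [0.043, 0, -0.002, 0, 0, 0, 0.5], [0.054, 0, -0.002, 0, 0, 0, 0.5], [0.065, 0, -0.002, 0, 0, 0, 0.5], [0.076, 0, -0.002, 0, 0, 0, 0.5], [0.087, 0, -0.002, 0, 0, 0, 0.5]]])

```text
time: 4.25
tool_pos: [0.4698, 0.1198, 0.0072]
tcp_rot: [-2.149, -2.291, 0.0]
wrist_force: [-0.3, -0.4, -0.8]
width: 0.249
```

```bash
python3 -c "
from h import *
st();go(-.015,-.053,.0075)
cv2.imwrite('pics/w4.png',read_camera('wrist')[:,:,::-1])"
```

```text
t 4.25 tcp [0.4698 0.1198 0.0072] pan (np.float64(-0.11837653026684374), np.float64(-0.05191787085044725)) F [-0.2846 -0.4145 -0.7986] w 0.24889112569198707
target [0.4623 0.2229 0.0075] shift [ 0.1034 -0.0009 -0.0003] turn/pi [-0.0001  0.      0.0004]
```

View pics/w4.png

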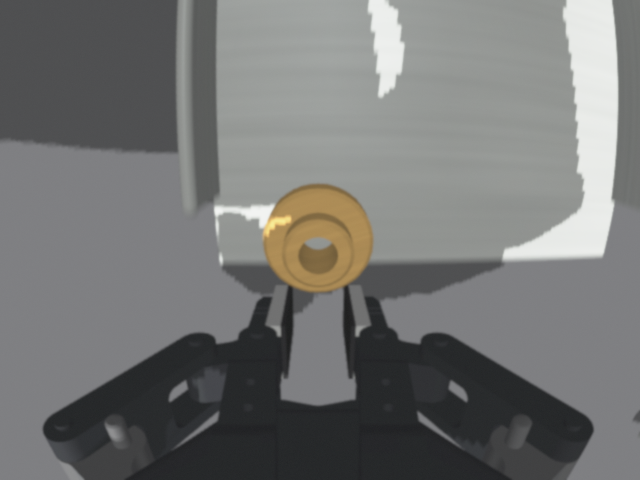

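The gland at (318,239) is starting up the lip, which is at row 262. It's level and clear of the left wall.

Emit:
apply_moves(plan=[[[0.01, 0, 0, 0, 0, 0, 0.5], [0.02, 0, 0, 0, 0, 0, 0.5], [0.03, 0, 0, 0, 0, 0, 0.5], [0.04, 0, 0, 0, 0, 0, 0.5], [0.05, 0, 0, 0, 0, 0, 0.5], [0.06, 0, 0, 0, 0, 0, 0.5], [0.07, 0, 0, 0, 0, 0, 0.5], [0.08, 0, 0, 0, 0, 0, 0.5]]])

```text
time: 4.97
tool_pos: [0.4649, 0.1995, 0.0074]
tcp_rot: [2.149, 2.291, 0.0]
wrist_force: [-0.9, -2.3, 2.5]
width: 0.246
```

Emit:
apply_moves(plan=[[[0.008, 0, 0, 0, 0, 0, 0.5], [0.014, 0, 0, 0, 0, 0, 0.5], [0.019, 0, 0, 0, 0, 0, 0.5], [0.022, 0, 0, 0, 0, 0, 0.5], [0.024, 0, 0, 0, 0, 0, 0.5], [0.024, 0, 0, 0, 0, 0, 0.5], [0.015, 0, 0, 0, 0, 0, 0.5], [0.005, 0, 0, 0, 0, 0, 0.5]]])

```text
time: 5.63
tool_pos: [0.4643, 0.2031, 0.007]
tcp_rot: [-2.148, -2.292, 0.0]
wrist_force: [-0.2, -0.4, 0.4]
width: 0.245
```

```bash
python3 -c "
from h import *
st();go(-.05,-.053,.1)
cv2.imwrite('pics/w5.png',read_camera('wrist')[:,:,::-1])"
```

```text
t 5.6333 tcp [0.4643 0.2031 0.007 ] pan (np.float64(-0.03485499065276937), np.float64(-0.05217920702744956)) F [-0.239  -0.41    0.4341] w 0.24537964493392636
target [0.4645 0.188  0.1   ] shift [-0.0151 -0.0009 -0.093 ] turn/pi [-0.0001 -0.0001  0.0006]
```

View pics/w5.png

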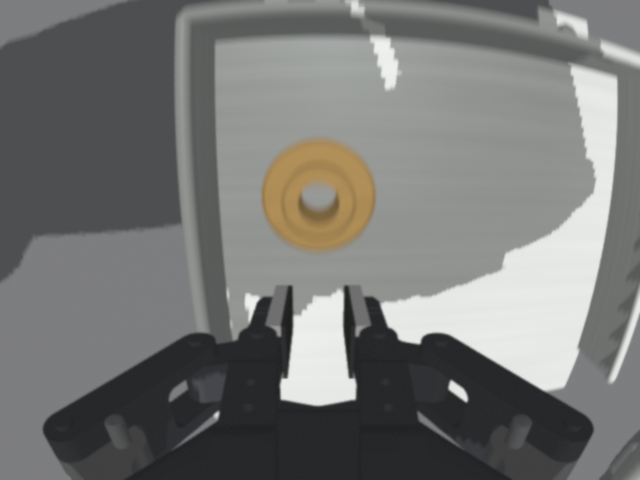

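The gland now lies flat inside the pan at (318,196). I lift off and go behind the spacer.

Emit:
apply_moves(plan=[[[-0.015, 0, -0.02, 0, 0, 0, 0.5], [-0.025, 0, -0.055, 0, 0, 0, 0.5], [-0.045, 0.01, -0.088, 0, 0, 0, 0.5], [-0.08, 0.03, -0.09, 0, 0, 0, 0.5], [-0.115, 0.05, -0.09, 0, 0, 0, 0.5], [-0.15, 0.07, -0.09, 0, 0, 0, 0.5], [-0.185, 0.09, -0.09, 0, 0, -0.01, 0.5], [-0.22, 0.11, -0.09, 0, 0, -0.02, 0.5]]])

```text
time: 6.35
tool_pos: [0.5887, -0.0116, 0.0973]
tcp_rot: [-2.076, -2.358, -0.0]
wrist_force: [1.0, 0.5, 0.3]
width: 0.246
```

```bash
python3 -c "
from h import *
st();go(-.344,.074,.07,-3.9)"
```

```text
t 6.35 tcp [ 0.5887 -0.0116  0.0973] pan (np.float64(-0.25700357537268786), np.float64(0.05847433196628311)) F [0.9897 0.5009 0.3105] w 0.24597465533188784
target [ 0.6096 -0.0975  0.07  ] shift [-0.0878  0.0099  0.0273] turn/pi [ 0.     -0.0001 -0.0012]
```

Emit:
apply_moves(plan=[[[-0.03, 0.003, 0, 0, 0, -0.001, 0.5], [-0.06, 0.006, 0.01, 0, 0, -0.001, 0.5], [-0.08, 0.009, 0.02, 0, 0, -0.001, 0.5], [-0.088, 0.01, 0.027, 0, 0, -0.001, 0.5], [-0.088, 0.01, 0.027, 0, 0, -0.001, 0.5], [-0.088, 0.01, 0.027, 0, 0, -0.001, 0.5], [-0.088, 0.01, 0.027, 0, 0, -0.001, 0.5], [-0.088, 0.01, 0.027, 0, 0, -0.001, 0.5]]])

```text
time: 7.02
tool_pos: [0.6094, -0.0938, 0.0708]
tcp_rot: [2.071, 2.362, 0.001]
wrist_force: [0.8, -0.3, -0.3]
width: 0.252
```

```bash
python3 -c "
from h import *
st();go(-.344,.074,.006,-3.9)
cv2.imwrite('pics/w6.png',read_camera('wrist')[:,:,::-1])"
```

```text
t 7.0167 tcp [ 0.6094 -0.0938  0.0708] pan (np.float64(-0.34025693793683337), np.float64(0.0740198001905337)) F [ 0.7657 -0.2951 -0.2771] w 0.25172380145153667
target [ 0.6096 -0.0975  0.006 ] shift [-0.0037 -0.0003  0.0648] turn/pi [ 0.0002 -0.0001  0.0001]
```

View pics/w6.png

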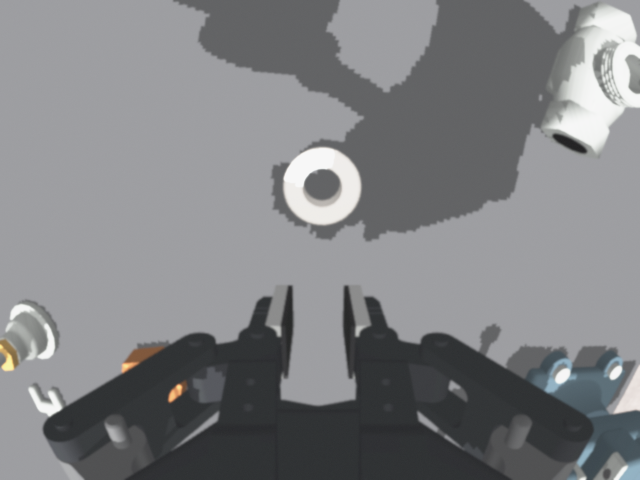

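The spacer at (322,186) is centred ahead of the fingers, and the valve body is clear at the upper right. I lower and start the push.

Emit:
apply_moves(plan=[[[-0.004, 0.001, 0.02, 0, 0, 0, 0.5], [-0.004, 0.001, 0.04, 0, 0, 0, 0.5], [-0.004, 0.001, 0.052, 0, 0, 0, 0.5], [-0.004, 0.001, 0.06, 0, 0, 0, 0.5], [-0.004, 0.001, 0.0645, 0, 0, 0, 0.5], [0.002, 0.001, 0.0645, 0, 0, 0, 0.5], [0.008, 0.001, 0.0645, 0, 0, 0, 0.5], [0.014, 0.001, 0.0645, 0, 0, 0, 0.5]]])

```text
time: 7.73
tool_pos: [0.6094, -0.0805, 0.0067]
tcp_rot: [2.072, 2.36, 0.001]
wrist_force: [-0.4, 0.8, 0.5]
width: 0.25
```

Emit:
apply_moves(plan=[[[0.007, 0, 0, 0, 0, 0, 0.5], [0.015, 0, 0, 0, 0, 0, 0.5], [0.025, 0, 0, 0, 0, 0, 0.5], [0.035, 0, 0, 0, 0, 0, 0.5], [0.045, 0, 0, 0, 0, 0, 0.5], [0.055, 0, 0, 0, 0, 0, 0.5], [0.065, 0, 0, 0, 0, 0, 0.5], [0.075, 0, 0, 0, 0, 0, 0.5]]])

```text
time: 8.4
tool_pos: [0.5988, -0.0056, 0.0058]
tcp_rot: [2.072, 2.361, 0.0]
wrist_force: [0.9, -0.2, 0.8]
width: 0.249
```

```bash
python3 -c "
from h import *
st();go(-.018,.05,.0075,-3.9)
cv2.imwrite('pics/w7.png',read_camera('wrist')[:,:,::-1])"
```

```text
t 8.4 tcp [ 0.5988 -0.0056  0.0058] pan (np.float64(-0.2516100230441387), np.float64(0.06892853510636904)) F [ 0.8679 -0.1875  0.7595] w 0.24945720391318982
target [0.5652 0.2264 0.0075] shift [ 0.2344 -0.0031 -0.0017] turn/pi [ 0.      0.     -0.0002]
```

View pics/w7.png

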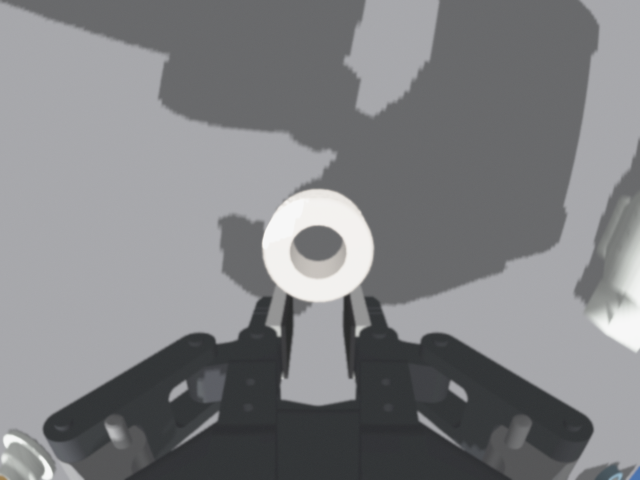

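The spacer is seated between the tips at (318,245). I continue on the slightly inward heading.

Emit:
apply_moves(plan=[[[0.01, 0, -0.0005, 0, 0, 0, 0.5], [0.02, 0, -0.001, 0, 0, 0, 0.5], [0.03, 0, -0.0015, 0, 0, 0, 0.5], [0.04, -0.001, -0.0015, 0, 0, 0, 0.5], [0.05, -0.001, -0.0015, 0, 0, 0, 0.5], [0.06, -0.001, -0.0015, 0, 0, 0, 0.5], [0.07, -0.001, -0.0015, 0, 0, 0, 0.5], [0.08, -0.001, -0.0015, 0, 0, 0, 0.5]]])

```text
time: 9.12
tool_pos: [0.5874, 0.0736, 0.0073]
tcp_rot: [2.072, 2.361, 0.0]
wrist_force: [0.7, 1.0, -0.8]
width: 0.251
```

Emit:
apply_moves(plan=[[[0.01, 0, 0, 0, 0, 0, 0.5], [0.02, 0, 0, 0, 0, 0, 0.5], [0.03, 0, 0, 0, 0, 0, 0.5], [0.04, -0.001, 0, 0, 0, 0, 0.5], [0.05, -0.001, 0, 0, 0, 0, 0.5], [0.06, -0.001, 0, 0, 0, 0, 0.5], [0.07, -0.001, 0, 0, 0, 0, 0.5], [0.08, -0.001, 0, 0, 0, 0, 0.5]]])

```text
time: 9.78
tool_pos: [0.5762, 0.1527, 0.0074]
tcp_rot: [2.072, 2.361, 0.0]
wrist_force: [0.3, -0.4, 0.3]
width: 0.252
```

```bash
python3 -c "
from h import *
st();go(-.018,.05,.0075,-3.9)
cv2.imwrite('pics/w8.png',read_camera('wrist')[:,:,::-1])"
```

```text
t 9.7833 tcp [0.5762 0.1527 0.0074] pan (np.float64(-0.09223712173362796), np.float64(0.05631215532571421)) F [ 0.2995 -0.4114  0.3048] w 0.2519764702588086
target [0.5652 0.2264 0.0075] shift [ 0.0745 -0.0013 -0.0001] turn/pi [ 0.0001  0.     -0.0003]
```

View pics/w8.png

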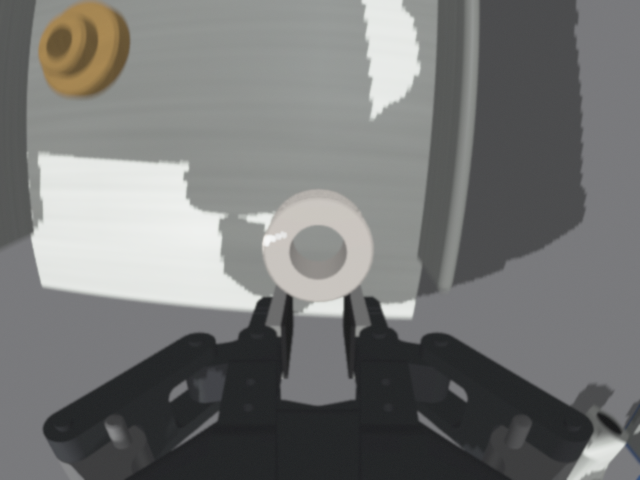

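The spacer at (318,245) is up over the lip and clear of the right wall at column 440. The last stretch follows, then I back off.

Emit:
apply_moves(plan=[[[0.01, 0, 0, 0, 0, 0, 0.5], [0.02, 0, 0, 0, 0, 0, 0.5], [0.03, 0, 0, 0, 0, 0, 0.5], [0.04, -0.001, 0, 0, 0, 0, 0.5], [0.05, -0.001, 0, 0, 0, 0, 0.5], [0.058, -0.001, 0, 0, 0, 0, 0.5], [0.065, -0.001, 0, 0, 0, 0, 0.5], [0.07, -0.001, 0, 0, 0, 0, 0.5]]])

```text
time: 10.5
tool_pos: [0.566, 0.222, 0.0073]
tcp_rot: [-2.072, -2.362, -0.0]
wrist_force: [0.3, -0.9, 0.0]
width: 0.25
```

Emit:
apply_moves(plan=[[[0.003, 0, 0, 0, 0, 0, 0.5], [0.005, 0, 0, 0, 0, 0, 0.5], [0.005, 0, 0, 0, 0, 0, 0.5], [-0.005, 0, 0, 0, 0, 0, 0.5], [-0.02, 0, -0.01, 0, 0, 0, 0.5], [-0.03, 0, -0.04, 0, 0, 0, 0.5], [-0.04, 0, -0.075, 0, 0, 0, 0.5], [-0.05, 0, -0.1, 0, 0, 0, 0.5]]])

```text
time: 11.17
tool_pos: [0.5734, 0.1692, 0.1101]
tcp_rot: [2.073, 2.359, 0.001]
wrist_force: [0.9, -0.5, 0.2]
width: 0.251
```

```bash
python3 -c "
from h import *
st();go(-.51,-.045,.1,5)
cv2.imwrite('pics/w9.png',read_camera('wrist')[:,:,::-1])"
```

```text
t 11.1667 tcp [0.5734 0.1692 0.1101] pan (np.float64(-0.0755539658846902), np.float64(0.05456377479605639)) F [ 0.8891 -0.5195  0.1651] w 0.25109399970991486
target [ 0.5013 -0.2706  0.1   ] shift [-0.4269 -0.128   0.01  ] turn/pi [0.0005 0.     0.0488]
```

View pics/w9.png

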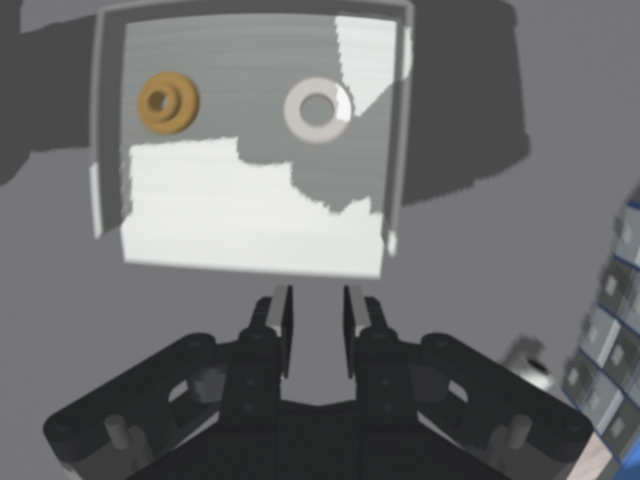

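The gland (168,102) and the spacer (317,110) are both inside the pan with room between them. Next is the nut.

Emit:
apply_moves(plan=[[[-0.035, -0.01, -0.005, 0, 0, 0.01, 0.5], [-0.073, -0.022, -0.005, 0, 0, 0.02, 0.5], [-0.111, -0.033, -0.005, 0, 0, 0.03, 0.5], [-0.149, -0.045, -0.005, 0, 0, 0.04, 0.5], [-0.187, -0.056, -0.005, 0, 0, 0.05, 0.5], [-0.225, -0.068, -0.005, 0, 0, 0.05, 0.5], [-0.263, -0.079, -0.005, 0, 0, 0.05, 0.5], [-0.3, -0.09, -0.005, 0, 0, 0.05, 0.5]]])

```text
time: 11.88
tool_pos: [0.5209, -0.1411, 0.113]
tcp_rot: [2.252, 2.189, -0.0]
wrist_force: [-0.0, -0.2, 0.8]
width: 0.251
```

```bash
python3 -c "
from h import *
st();go(-.498,-.044,.08,5.3)"
```

```text
t 11.8833 tcp [ 0.5209 -0.1411  0.113 ] pan (np.float64(-0.3819379764095647), np.float64(-0.017257097295610025)) F [-0.013  -0.1563  0.7945] w 0.25080036157654606
target [ 0.5015 -0.2586  0.08  ] shift [-0.118  -0.0161  0.0331] turn/pi [0.0002 0.0002 0.0005]
```

Emit:
apply_moves(plan=[[[-0.035, -0.005, 0, 0, 0, 0, 0.5], [-0.07, -0.01, 0, 0, 0, 0, 0.5], [-0.1, -0.014, 0.01, 0, 0, 0, 0.5], [-0.118, -0.016, 0.02, 0, 0, 0, 0.5], [-0.12, -0.016, 0.033, 0, 0, 0, 0.5], [-0.12, -0.016, 0.033, 0, 0, 0, 0.5], [-0.12, -0.016, 0.033, 0, 0, 0, 0.5], [-0.12, -0.016, 0.033, 0, 0, 0, 0.5]]])

```text
time: 12.55
tool_pos: [0.5028, -0.2565, 0.0794]
tcp_rot: [-2.25, -2.191, -0.0]
wrist_force: [0.1, 1.0, 0.6]
width: 0.254
```

```bash
python3 -c "
from h import *
st();go(-.498,-.044,.007,5.3)
cv2.imwrite('pics/w10.png',read_camera('wrist')[:,:,::-1])"
```

```text
t 12.55 tcp [ 0.5028 -0.2565  0.0794] pan (np.float64(-0.4960212629926463), np.float64(-0.04263540068526914)) F [0.0666 0.9619 0.6441] w 0.2535841404620692
target [ 0.5015 -0.2586  0.007 ] shift [-0.0021 -0.0012  0.0724] turn/pi [-0.0001 -0.0002  0.001 ]
```

View pics/w10.png

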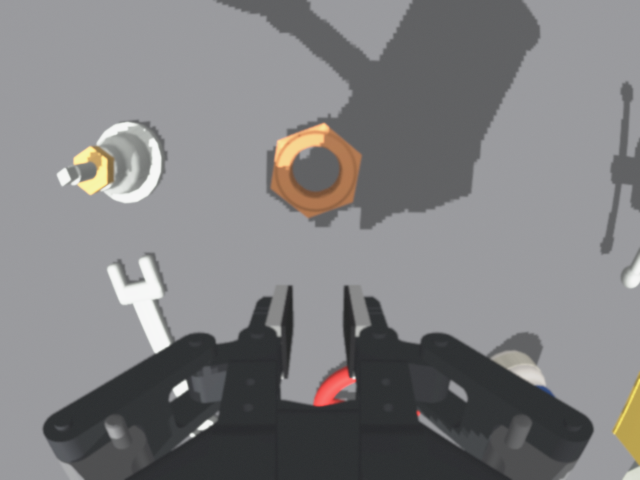

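The nut at (316,171) has a corner pointing at the finger gap, so it should nest. The bonnet (128,162), spanner, handwheel and jar are all clear of the fingertips.

Emit:
apply_moves(plan=[[[-0.002, -0.001, 0.02, 0, 0, 0, 0.5], [-0.002, -0.001, 0.045, 0, 0, 0, 0.5], [-0.002, -0.001, 0.06, 0, 0, 0, 0.5], [-0.002, -0.001, 0.068, 0, 0, 0, 0.5], [-0.002, -0.001, 0.0725, 0, 0, 0, 0.5], [0.003, -0.001, 0.0725, 0, 0, 0, 0.5], [0.008, -0.001, 0.0725, 0, 0, 0, 0.5], [0.013, -0.001, 0.0725, 0, 0, 0, 0.5]]])

```text
time: 13.27
tool_pos: [0.5035, -0.244, 0.0081]
tcp_rot: [2.25, 2.19, 0.001]
wrist_force: [0.3, 0.0, 0.1]
width: 0.247
```

Emit:
apply_moves(plan=[[[0.004, 0, 0, 0, 0, 0, 0.5], [0.008, 0, 0, 0, 0, 0, 0.5], [0.013, 0, 0, 0, 0, 0, 0.5], [0.019, 0, 0, 0, 0, 0, 0.5], [0.026, 0, 0, 0, 0, 0, 0.5], [0.034, 0, 0, 0, 0, 0, 0.5], [0.042, 0, 0, 0, 0, 0, 0.5], [0.05, 0, 0, 0, 0, 0, 0.5]]])

```text
time: 13.93
tool_pos: [0.5042, -0.1938, 0.0072]
tcp_rot: [2.251, 2.19, 0.0]
wrist_force: [-0.0, -2.5, 3.0]
width: 0.25
```

```bash
python3 -c "
from h import *
st();go(-.064,-.003,.007,5.3)
cv2.imwrite('pics/w11.png',read_camera('wrist')[:,:,::-1])"
```

```text
t 13.9333 tcp [ 0.5042 -0.1938  0.0072] pan (np.float64(-0.43348027945385814), np.float64(-0.03730533227423086)) F [-0.0113 -2.5475  3.0309] w 0.2498624031434908
target [0.5152 0.1771 0.007 ] shift [ 0.3711  0.001  -0.0001] turn/pi [0.0003 0.0002 0.0009]
```

View pics/w11.png

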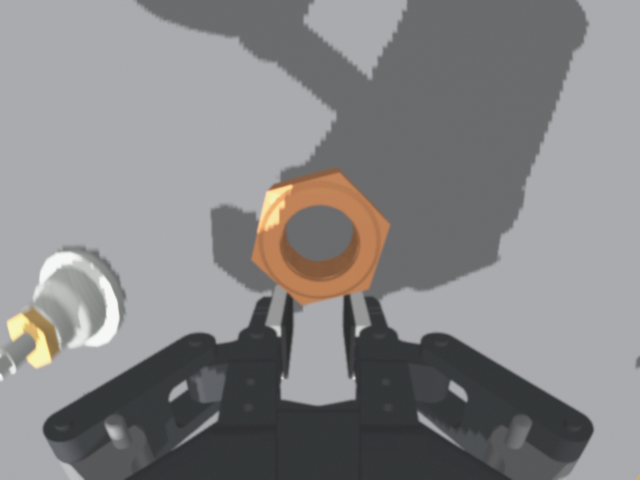

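The nut at (320,235) is held in the notch with its corner between the tips. I continue the push.

Emit:
apply_moves(plan=[[[0.009, 0, 0, 0, 0, 0, 0.5], [0.018, 0, 0, 0, 0, 0, 0.5], [0.028, 0, 0, 0, 0, 0, 0.5], [0.038, 0, 0, 0, 0, 0, 0.5], [0.048, 0, 0, 0, 0, 0, 0.5], [0.058, 0, 0, 0, 0, 0, 0.5], [0.068, 0, 0, 0, 0, 0, 0.5], [0.078, 0, 0, 0, 0, 0, 0.5]]])

```text
time: 14.65
tool_pos: [0.5056, -0.115, 0.0066]
tcp_rot: [-2.251, -2.191, 0.0]
wrist_force: [-0.6, -1.0, 0.4]
width: 0.251
```

Emit:
apply_moves(plan=[[[0.01, 0, 0, 0, 0, 0, 0.5], [0.02, 0, 0, 0, 0, 0, 0.5], [0.03, 0, 0, 0, 0, 0, 0.5], [0.04, 0, 0, 0, 0, 0, 0.5], [0.05, 0, 0, 0, 0, 0, 0.5], [0.06, 0, 0, 0, 0, 0, 0.5], [0.07, 0, 0, 0, 0, 0, 0.5], [0.08, 0, 0, 0, 0, 0, 0.5]]])

```text
time: 15.32
tool_pos: [0.5079, -0.0353, 0.0067]
tcp_rot: [-2.251, -2.191, 0.0]
wrist_force: [0.4, -1.4, 0.1]
width: 0.248
```

```bash
python3 -c "
from h import *
st();go(-.064,-.003,.0075,5.3)
cv2.imwrite('pics/w12.png',read_camera('wrist')[:,:,::-1])"
```

```text
t 15.3167 tcp [ 0.5079 -0.0353  0.0067] pan (np.float64(-0.2755143886278672), np.float64(-0.023660004621019637)) F [ 0.4266 -1.4141  0.149 ] w 0.24786902349606532
target [0.5152 0.1771 0.0075] shift [ 0.2125  0.0016 -0.0008] turn/pi [-0.0001 -0.      0.0008]
```

View pics/w12.png

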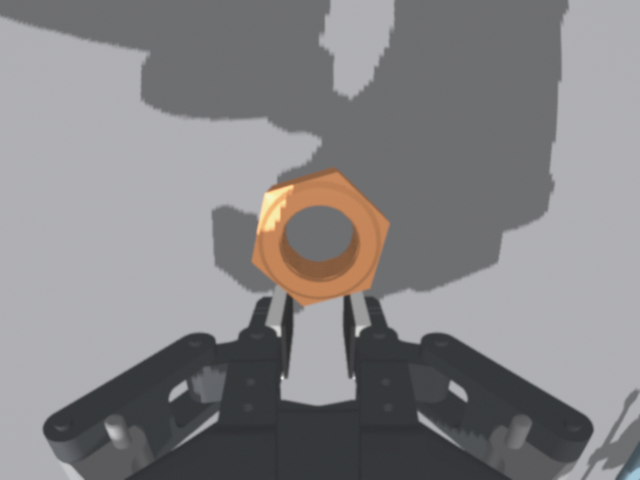

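The nut hasn't shifted in the notch (320,235). I push on towards the lip.

Emit:
apply_moves(plan=[[[0.01, 0, 0, 0, 0, 0, 0.5], [0.02, 0, 0, 0, 0, 0, 0.5], [0.03, 0, -0.0005, 0, 0, 0, 0.5], [0.04, 0, -0.001, 0, 0, 0, 0.5], [0.05, 0, -0.001, 0, 0, 0, 0.5], [0.06, 0.001, -0.001, 0, 0, 0, 0.5], [0.07, 0.001, -0.001, 0, 0, 0, 0.5], [0.08, 0.001, -0.001, 0, 0, 0, 0.5]]])

```text
time: 16.03
tool_pos: [0.5112, 0.0447, 0.0078]
tcp_rot: [2.251, 2.191, 0.0]
wrist_force: [-0.1, -1.0, -1.1]
width: 0.251
```

Emit:
apply_moves(plan=[[[0.01, 0, 0, 0, 0, 0, 0.5], [0.02, 0, 0, 0, 0, 0, 0.5], [0.03, 0, 0, 0, 0, 0, 0.5], [0.04, 0, 0, 0, 0, 0, 0.5], [0.05, 0, 0, 0, 0, 0, 0.5], [0.06, 0.001, 0, 0, 0, 0, 0.5], [0.07, 0.001, 0, 0, 0, 0, 0.5], [0.08, 0.001, 0, 0, 0, 0, 0.5]]])

```text
time: 16.7
tool_pos: [0.5145, 0.1245, 0.0078]
tcp_rot: [2.251, 2.191, 0.0]
wrist_force: [-0.8, -1.8, 0.2]
width: 0.25
```

```bash
python3 -c "
from h import *
st();go(-.062,-.003,.0075,5.3)
cv2.imwrite('pics/w13.png',read_camera('wrist')[:,:,::-1])"
```

```text
t 16.7 tcp [0.5145 0.1245 0.0078] pan (np.float64(-0.11644148934633795), np.float64(-0.007050181733286527)) F [-0.7692 -1.7986  0.2033] w 0.24984331287081746
target [0.5151 0.1791 0.0075] shift [ 0.0546 -0.0009  0.0003] turn/pi [0.     0.     0.0008]
```

View pics/w13.png

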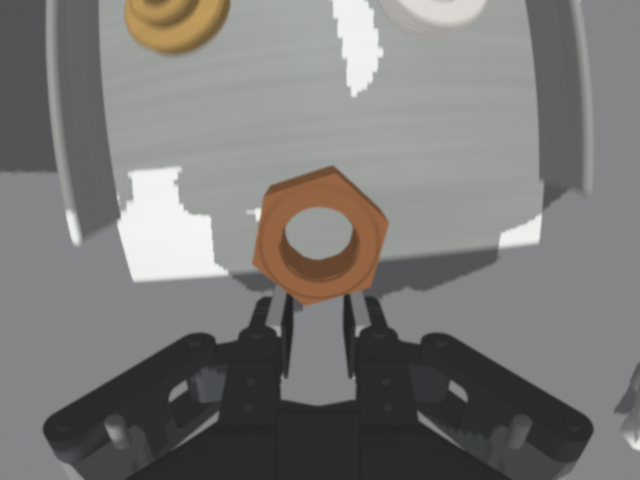

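The nut (320,235) is climbing the lip, lined up between the gland and the spacer. I push 55 mm more, then back off.

Emit:
apply_moves(plan=[[[0.009, 0, 0, 0, 0, 0, 0.5], [0.018, 0, 0, 0, 0, 0, 0.5], [0.027, 0, 0, 0, 0, 0, 0.5], [0.036, 0, 0, 0, 0, 0, 0.5], [0.044, 0, 0, 0, 0, 0, 0.5], [0.05, 0, 0, 0, 0, 0, 0.5], [0.055, 0, 0, 0, 0, 0, 0.5], [0.057, 0, 0, 0, 0, 0, 0.5]]])

```text
time: 17.42
tool_pos: [0.516, 0.1813, 0.0079]
tcp_rot: [2.251, 2.192, 0.0]
wrist_force: [0.2, -4.3, 4.1]
width: 0.251
```

Emit:
apply_moves(plan=[[[0.001, 0, 0, 0, 0, 0, 0.5], [0.001, 0, 0, 0, 0, 0, 0.5], [-0.004, 0, 0, 0, 0, 0, 0.5], [-0.014, 0, 0, 0, 0, 0, 0.5], [-0.024, 0, -0.02, 0, 0, 0, 0.5], [-0.034, 0, -0.055, 0, 0, 0, 0.5], [-0.044, 0, -0.09, 0, 0, 0, 0.5], [-0.054, 0, -0.12, 0, 0, 0, 0.5]]])

```text
time: 18.08
tool_pos: [0.5139, 0.1254, 0.1289]
tcp_rot: [-2.252, -2.19, 0.0]
wrist_force: [-0.2, -0.0, 0.7]
width: 0.248
```

```bash
python3 -c "
from h import *
st();go(-.25,-.003,.25,5.3)
cv2.imwrite('pics/w14.png',read_camera('wrist')[:,:,::-1])
cv2.imwrite('pics/top14.png',read_camera('top')[:,:,::-1])"
```

```text
t 18.0833 tcp [0.5139 0.1254 0.1289] pan (np.float64(-0.1155432452988712), np.float64(-0.0075586493960621256)) F [-0.2274 -0.0119  0.7414] w 0.24821761084587335
target [ 0.5269 -0.0085  0.25  ] shift [-0.1335  0.0166 -0.1211] turn/pi [-0.0002 -0.0001  0.0006]
```

View pics/w14.png

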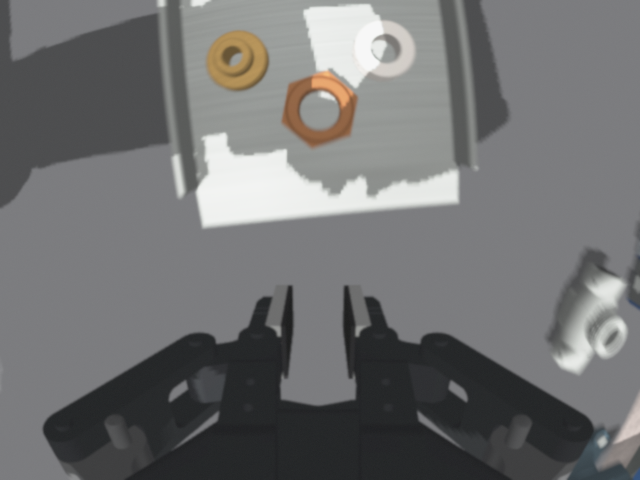

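View pics/top14.png

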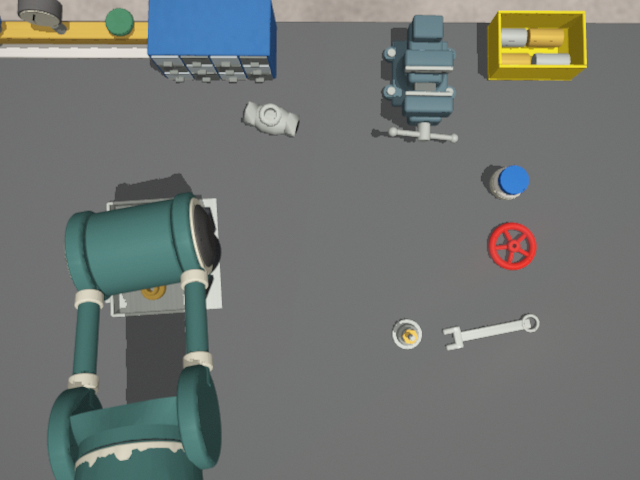

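All three are inside: gland (237,60), nut (320,108) and spacer (385,49). The other items stand where they were. I move the arm aside for a clear top view.

Emit:
apply_moves(plan=[[[-0.025, 0, -0.03, 0, 0, 0, 0.5], [-0.055, 0, -0.055, 0, 0, 0, 0.5], [-0.085, 0, -0.08, 0, 0, 0, 0.5], [-0.115, 0, -0.1, 0, 0, 0, 0.5], [-0.15, 0, -0.11, 0, 0, 0, 0.5], [-0.185, 0, -0.12, 0, 0, 0, 0.5], [-0.215, 0, -0.12, 0, 0, 0, 0.5], [-0.24, 0, -0.12, 0, 0, 0, 0.5]]])

```text
time: 18.85
tool_pos: [0.5074, -0.1158, 0.2477]
tcp_rot: [2.253, 2.189, 0.001]
wrist_force: [0.2, -0.4, 0.1]
width: 0.251
```

```bash
python3 -c "
from h import *
st()
im=read_camera('top')[:,:,::-1].copy()
cv2.imwrite('pics/top15.png',im)
cv2.imwrite('pics/z15.png',cv2.resize(im[185:330,90:270],None,fx=4,fy=4))
cv2.imwrite('pics/scene15.png',read_camera('scene')[:,:,::-1])"
```

```text
t 18.85 tcp [ 0.5074 -0.1158  0.2477] pan (np.float64(-0.35590844473445266), np.float64(-0.029191695242087895)) F [ 0.246  -0.3766  0.1292] w 0.25134643845991866
```

View pics/z15.png

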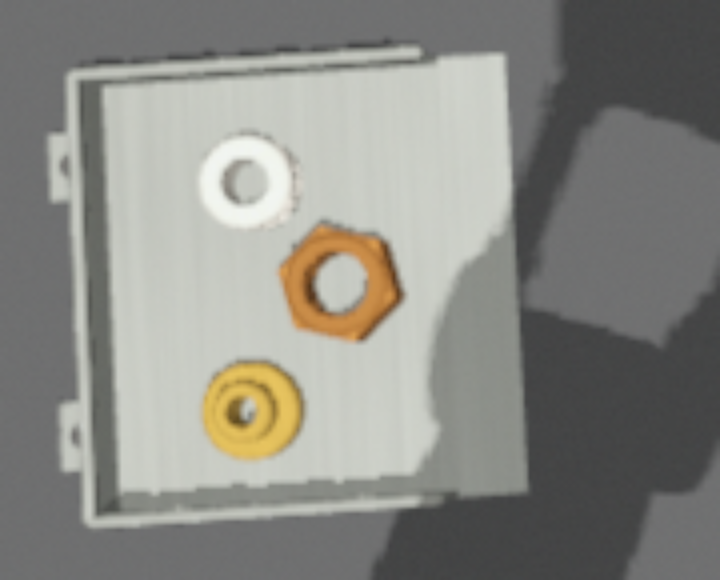

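View pics/scene15.png

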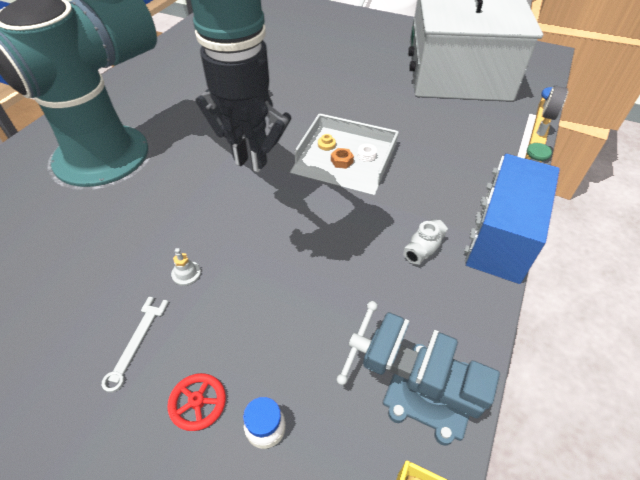

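```bash
python3 -c "
from h import *
a=cv2.imread('pics/scene0.png').astype(int);b=cv2.imread('pics/scene15.png').astype(int)
for n,(x0,y0,x1,y1) in dict(bonnet=(165,243,205,287),spanner=(100,290,165,390),wheel=(165,372,230,432),jar=(240,395,292,450),valve=(402,215,450,267)).items(): print(n,np.abs(a-b)[y0:y1,x0:x1].mean())
for n,u,v,z in [('spacer',90+246/4,185+180/4,.022),('nut',90+341/4,185+283/4,.024),('gland',90+252/4,185+411/4,.015)]: print(n,pan(*ray('top',u,v,z)[:2]))
print(bot.finish_job())"
```

```text
bonnet 6.647916666666666
spanner 6.412974358974359
wheel 5.042991452991453
jar 5.579137529137529
valve 6.423076923076923
spacer (np.float64(0.006134167407644034), np.float64(0.04665380496845571))
nut (np.float64(-0.03400932869432092), np.float64(-0.0008385620850522683))
gland (np.float64(0.009406226766324327), np.float64(-0.05411985140329822))
the job is handed in; nothing more can be done
None
```

The gland, the spacer and the nut now lie flat and wholly inside the parts pan, and I handed the job in at about 19 s of the 70 s allowed. I swept them in that order, each nested against the two part-open fingertips at about 0.12 m/s. They slid along the bench and over the lip and were never lifted.

- **Positions in the pan:** the last top view puts the parts at these depths and sideways offsets from the pan's origin:

| Part | Depth (mm) | Sideways (mm) |
|---|---|---|
| Spacer | +6 | 47 right |
| Nut | −34 | about 1 left |
| Gland | +9 | 54 left |

- **Margins:** the nut is the part nearest the front. Its edge is about 14 mm inside the front end of the floor.
- **Everything else:** the valve body, handwheel, bonnet, spanner and jar look unmoved in both the top and scene views. An automatic before-and-after image difference on these items gave 5 to 6.6 grey levels everywhere. That is about the same for all five, so it shows no sign of movement, but I had no baseline to compare it with.
- **Forces:** the wrist force readings I took stayed below about 6 N.
- **Calibration disagreement:** the top and scene cameras differed by about 5 mm in the first measurements. I used mainly the top camera, and the wrist camera views agreed with it.

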